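# Close a hook-in lunch box lid and latch it

## Robot

A 6-joint arm with a two-finger parallel gripper is mounted at the origin on the work surface. World frame = base frame: x ahead of the robot, y to its left, z up, the work surface at z = 0. Lengths are in mm, angles in rad, forces in N, time in s.
With the tool pointing down it reaches from about 400 to 925 mm from the base axis. Payload 12.5 kg.
Tool frame: the origin (TCP) lies at the very end of the fingers, on their centre line; the grasp point (between the pads) lies 19 mm behind it; z points along the fingers, y is the direction in which the jaws open and shut (so a half turn about z gives the same grasp; the last joint's range is limited). The gripper opens to 95 mm and grips with 3 to 60 N. Pads are 20 mm wide; open, the fingers measure 119 mm over their backs; the gripper's body (75 mm by 180 mm) begins 59 mm behind the grasp point.
Start: joints at [1.088, 0.491, 1.559, -0, 1.092, -0.106], TCP at [229.952, 581.179, 214.661] pointing down, gripper open.
Joint ranges: [-3.1, 3.1], [-0.84, 2.19], [0.05, 2.79], [-1.13, 4.28], [0.06, 2.93], [-2.69, 2.69]. Speed limits (rad/s): [2.22, 2.22, 2.79, 3.14, 3.14, 3.14].

## Interface

Orientations are given as [roll, pitch, yaw] about the fixed x, y, z axes, in that order (R = Rz(yaw) Ry(pitch) Rx(roll)).
In Python, from cell import env, read_camera, get_calibration gives the robot as it stands.
- The arm moves only by the tool arm_command, never from a script. Its argument "targets" is a list of rows, each a list of 3 entries, a list of its own where there are three numbers: the turn, a rotation vector about the tool's x, y, z in rad, then the shift along the tool's x, y, z in m, then the closure in counts, from 0 (fully open) to 255 (shut). In form: [[[rx, ry, rz], [tx, ty, tz], fingers], ...]. A call has 1 to 8 rows; each row is the pose to reach, as a shift and turn from the pose commanded when the call began, along the tool's axes at that moment; what a row does not reach only later rows make up. A row lasts 1/10 s, in which the tool goes at most 50 mm and 8.59 degrees, less where a joint would pass 70% of its speed; a pose out of reach is approached as far as the arm can. A call with a gripper value outside its range is refused whole. The fingers move at their own pace and stop on an object; the grip force is fixed at half the most. Time passes only in rows, so rows that repeat a pose let the fingers close. It gives the time, the measured TCP pose, the force and the opening at its end, in the units of the state.
- env.state(): the state, without advancing time (a new reading comes with each control period).
- read_camera(name): name is "scene" or "top" or "wrist"; returns (picture, depth): 420x560x3 uint8, blue, green, red; 420x560 float32, mm along the optical axis (not along the pixel's ray), 0 where there is no reading.
- get_calibration(name): a dict with "vfov" (degrees; the focal length in pixels is half the picture's height over the tangent of half this angle, whatever the lens; pixels are square), "cx", "cy" (the principal point, pixels), "world_from_camera" (4x4, takes a point from camera to world coordinates). Camera axes: x right, y down, z forward; pixel columns grow to the right and rows downward; lengths in mm; the calibration is good to about 2 mm. A picture is of the moment at which its call begins: read the wrist's pose just before it. get_calibration takes no time and is no camera call; for the wrist camera it gives the pose at the moment of the call.
- env.job_done(): hands the job in, once; it reports no verdict.
The state is a dict: "t": time; "joints": joint angles; "qvel": joint speeds; "tau": joint torques, N m; "eef_pos": TCP position; "tcp_rot": TCP orientation; "ft_force": force on the tool from outside, world axes, zero at the start; "moment": the same for the moment, N m; "opening": opening from 0.0 (shut) to 1.0 (fully open).
Only numpy, scipy, OpenCV 4.12 (cv2) and the standard library are available. Lean on these libraries where they do the work, as an engineer would, in place of code of your own. Each camera call takes 0.05 s, during which the arm holds its last target.

## Task

Close the packed lunch box: take its lid by the grip bar, hook the dark tongue on the lid's edge under the lunch box's dark retaining lip with the opposite edge held up, then rotate the lid down until it lies flat and fully home inside the rim. With the lid down, fold the amber latch over the lid's edge until it lies flat, let go, and leave the other things on the counter where they are.

Things in the scene. Friction and masses are not known exactly. Their poses are not given: they have to be found in the camera images.
- box: Teal lunch box, open on top, fixed upright on the counter, turned about the vertical. 176 mm long (x), 126 mm wide (y); origin under its centre at counter height. x runs from the lip end to the latch end, z up. The rim of the long sides and of the latch end is 61 mm above the counter; the -x end carries the dark retaining lip. Four small folded tabs on the long sides are only moulded on.
- seat (a point): Centre of the lunch box's opening, on the level of the inner ledge that the lid rests on: 50 mm above the counter; box axes. The opening is 168 mm (x from -84 to +84) by 118 mm (y from -59 to +59); the ledge is 6 mm wide along all sides and the rim stands 11 mm above it. Seated, the lid has 3 mm to spare at either end and 4 mm at either side; its plate top is 1 mm below the rim.
- lip_edge (a point): Middle of the lower inner edge of the dark retaining lip; box axes. The lip is a fixed bar along the whole -x end of the box, overhanging the opening by 14 mm (x from -84 to -70 mm of the box). Its underside is 12 mm above the ledge; it is 5 mm thick, its top 67 mm above the counter. The slot under it is 12 mm high, 14 mm deep and opens toward +x.
- lid_grip (a point): Centre (half-way up) of the dark grip bar on the loose mint lid (about 0.15 kg, starts flat on the counter, bar up); lid axes: x from tongue to opposite edge, y along the bar, z up. Bar 12 mm thick (x), 60 long (y), 28 tall; its top is 38 mm, this point 24 mm above the lid's underside. Plate 146 x 110 x 10 mm (x from -65 to +81 mm of this point). Seated, lid x and y lie along the box's.
- tongue_tip (a point): Middle of the outer end face of the lid's dark tongue; lid axes. The tongue is 4 mm thick, 76 mm wide, flush with the lid's underside and sticks out 16 mm from the plate. This point is 81 mm toward -x from the bar, 2 mm above the underside. Seated, the tongue lies on the ledge under the lip.
- lid_far (a point): Middle of the lid's edge opposite the tongue, half-way up the plate (5 mm above the lid's underside), 81 mm toward +x from the bar; lid axes.
- latch (a joint): Amber latch flap at the box's +x end, hinged along y. 0 rad = closed: flat, pointing from the hinge toward -x over the lid's edge, underside 62.5 mm above the counter, 2.5 mm over the seated lid. Opens up and outward: 1.57 = upright, more leans away from the box (stop 2.2); starts at 1.85 to 2.15. The stiff hinge stays where left; folding takes about 1 N at the tip.
- latch_tip (a point): Free end of the latch flap, middle of its width and thickness. The flap is 34 mm long from the hinge, 44 mm wide (along y), 4 mm thick.
- latch_hinge (a point): Middle of the latch's hinge axis, box axes: 92 mm toward +x from the box's centre, 64.5 mm above the counter, just outside the end wall.
- saucer: White ceramic saucer, 140 mm across, 20 mm high; origin under its centre. Bystander.
- spring_clip: Chrome spring clip, about 55 by 32 by 23 mm, lying flat; origin under its centre. Bystander.
- pen_cup: Clear acrylic pen cup with three pencils, 76 mm across, 100 mm high, 178 mm with the pencils; origin under its centre. Bystander.
- mug: Blue mug, 80 mm across and 90 mm high, handle at its +y; origin under its centre. Bystander.
- jar: Closed amber jar, 70 mm across, 110 mm high; origin under its centre. Bystander.
- spoon: Wooden spoon, 220 mm long, lying along its x; origin at the underside. Bystander.
There are look-alikes about, which are no part of the job. What is meant by the part that bears lid_grip is not blue, pink or purple, and is the smaller of those in its own colour.

How it is judged (in metres and radians):
On the way, in this order (a step that is already met when the one before it is completed fails the run):
1. the tongue is hooked at least 5 mm under the lip while the opposite edge of the lid is still up, 8 mm or more above where it will rest (x of tongue_tip in the frame of lip_edge below -0.005 m and z of tongue_tip in the frame of lip_edge between -0.016 and -0.002 m and y of tongue_tip in the frame of lip_edge between -0.02 and 0.02 m and z of lid_far in the frame of seat above 0.013 m), for 0.1 s.
2. the lid lies flat and fully home in the box, tongue under the lip, while the latch is still open (x of tongue_tip in the frame of lip_edge below -0.005 m and z of tongue_tip in the frame of lip_edge between -0.016 and -0.002 m and y of tongue_tip in the frame of lip_edge between -0.02 and 0.02 m and z of lid_far in the frame of seat below 0.008 m and z of tongue_tip in the frame of seat below 0.005 m and angle between the z axis of lid_grip and the z axis of seat, either way round below 0.035 rad and value of joint latch above 1 rad), for 0.2 s.
At the end, for the whole second after the job is handed in: The lid lies flat (within 0.035 rad) on the ledge inside the rim (both ends within 3 mm of their resting height), its tongue at least 5 mm under the lip; the latch is folded flat over it (under 0.15 rad); the other things are within 25 mm of where they started (x of tongue_tip in the frame of lip_edge below -0.005 m and z of tongue_tip in the frame of lip_edge between -0.016 and -0.002 m and y of tongue_tip in the frame of lip_edge between -0.02 and 0.02 m and z of lid_far in the frame of seat below 0.008 m and z of tongue_tip in the frame of seat below 0.005 m and angle between the z axis of lid_grip and the z axis of seat, either way round below 0.035 rad and value of joint latch below 0.15 rad and distance of each of saucer, spring_clip, pen_cup, mug, jar, spoon from where it was at the start of the episode below 0.025 m); the robot touches nothing.
It fails at once if one of the other things on the counter is pushed more than 25 mm from its place (distance of any of saucer, spring_clip, pen_cup, mug, jar, spoon from where it was at the start of the episode above 0.025 m).
It fails at once if the pen cup, mug or jar is tipped over (angle between any of pen_cup, mug, jar's own z axis and vertical above 0.5 rad).
It also fails if it takes over 48 s, if anything falls off the work surface, if the arm or the gripper's body presses on something with over 40 N, if the wrist force passes 120 N, or if a joint passes its speed limit or range.

## Working session

There is one attempt and no reset: what is moved stays moved. The work goes in short steps, Python scripts to look and compute and a tool call to move; the robot and the scene stay as the last step left them, time stands still between calls to the robot, and variables do not carry over. Pictures are saved under pics/ and viewed, and the job is handed in when it is done.

Besides the shell and the picture viewer there is one more tool, called as name([rows], argument=value, ...), one row to a line, values as JSON. arm_command: Moves the arm, as the interface text tells. Its arguments: {"type":"object","properties":{"targets":{"type":"array"}},"required":["targets"]}

```bash
ls; mkdir -p pics; python3 - <<'E'
from cell import env, read_camera, get_calibration
import cv2,numpy as np
print(env.state())
for n in ["scene","top","wrist"]:
    c=get_calibration(n); im,d=read_camera(n)
    np.savez(f"{n}0.npz",im=im,d=d,**c)
    cv2.imwrite(f"pics/{n}0.png",im); print(n,c)
E
```

```text
pics
{'t': 0.0, 'joints': array([ 1.08840205e+00,  4.91528643e-01,  1.55946645e+00,  1.84711605e-05,
        1.09169021e+00, -1.05636747e-01]), 'qvel': array([ 1.44837466e-03, -2.93025084e-04, -2.48191566e-03, -1.04668040e-04,
       -5.01435077e-04,  6.38965696e-06]), 'tau': array([-2.29551013e-03, -6.12634134e+01, -2.58178318e+01,  6.90926844e-02,
        4.83141316e-02, -1.22524148e-04]), 'eef_pos': array([229.8215739 , 580.94295425, 214.07510045]), 'tcp_rot': array([-3.14050783e+00, -1.31499873e-04,  2.76482653e+00]), 'ft_force': array([-0.57862248,  0.20094713,  0.54601427]), 'moment': array([0.03273669, 0.01097861, 0.00586854]), 'opening': 1.0015746812257718}
scene {'vfov': 43.84637084508962, 'cx': 284.78304167456974, 'cy': 208.94268198848724, 'world_from_camera': array([[-7.10532077e-01,  5.97419892e-01, -3.71797850e-01,
         1.02262841e+03],
       [ 7.03661505e-01,  6.04867383e-01, -3.72821586e-01,
         4.65748159e+02],
       [ 2.15736092e-03, -5.26521530e-01, -8.50159058e-01,
         1.16189733e+03],
       [ 0.00000000e+00,  0.00000000e+00,  0.00000000e+00,
     
[... 218 characters left out ...]
  [-9.99383634e-01, -2.31819898e-02,  2.63618559e-02,
        -1.68298341e+01],
       [-2.18803914e-02, -1.75892640e-01, -9.84166159e-01,
         1.06903318e+03],
       [ 0.00000000e+00,  0.00000000e+00,  0.00000000e+00,
         1.00000000e+00]])}
wrist {'vfov': 71.23438870776977, 'cx': 275.36202893927305, 'cy': 205.58236140636322, 'world_from_camera': array([[ 3.68901499e-01,  9.00736936e-01,  2.29313445e-01,
         1.64793030e+02],
       [ 9.29468488e-01, -3.57466416e-01, -9.11377642e-02,
         6.07166372e+02],
       [-1.19295402e-04,  2.46760478e-01, -9.69076494e-01,
         3.85187814e+02],
       [ 0.00000000e+00,  0.00000000e+00,  0.00000000e+00,
         1.00000000e+00]])}
```

View pics/top0.png

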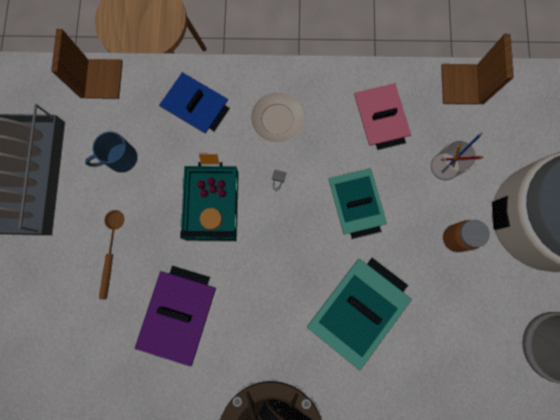

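View pics/scene0.png

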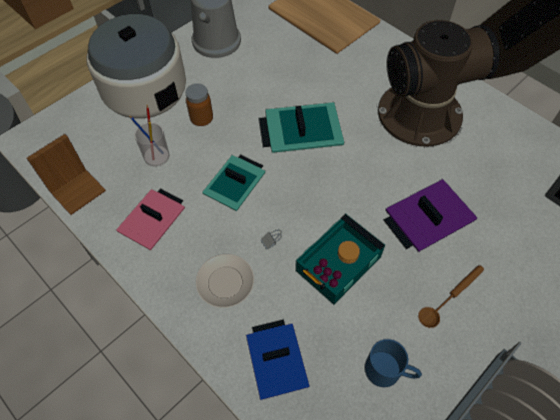

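View pics/wrist0.png

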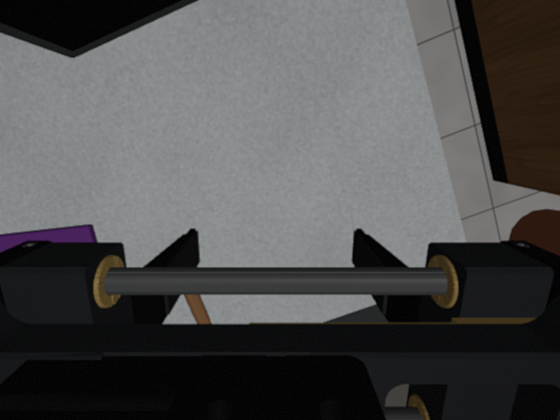

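```bash
cat > h.py <<'E'
import numpy as np,cv2
def load(n): 
    return dict(np.load(n+".npz"))
def foc(c): return 210/np.tan(np.radians(float(c['vfov'])/2))
def cloud(c):
    d=c['d'].astype(float); f=foc(c); v,u=np.mgrid[:420,:560]
    P=np.stack([(u-c['cx'])/f*d,(v-c['cy'])/f*d,d,np.ones_like(d)],-1)
    return (P@np.asarray(c['world_from_camera']).T)[...,:3]
def ray(c,u,v,z):
    f=foc(c);T=np.asarray(c['world_from_camera']);r=T[:3,:3]@np.array([(u-c['cx'])/f,(v-c['cy'])/f,1.]);o=T[:3,3]
    return o+r*(z-o[2])/r[2]
def snap(n,name):
    from cell import read_camera,get_calibration
    c=get_calibration(n); im,d=read_camera(n); c=dict(c,im=im,d=d); np.savez(name+".npz",**c); cv2.imwrite(f"pics/{name}.png",im); return c
E
python3 - <<'E'
from h import *
for n,rects in [("top0",[(150,140,250,250),(320,160,400,245)]),("scene0",[(290,205,390,310),(195,150,270,215)])]:
    c=load(n);P=cloud(c);hsv=cv2.cvtColor(c['im'],cv2.COLOR_BGR2HSV)
    print(n,"table z",[P[r,q].round(1) for r,q in ((300,250),(130,220))], (c['d']==0).mean())
    for k,(a,b,e,f) in enumerate(rects):
        im=c['im'][b:f,a:e]; cv2.imwrite(f"pics/{n}_c{k}.png",cv2.resize(im,None,fx=6,fy=6,interpolation=cv2.INTER_CUBIC)[:600,:800])
        m=np.zeros((420,560),bool);m[b:f,a:e]=1
        H,S,V=hsv[...,0],hsv[...,1],hsv[...,2]
        teal=m&(H>75)&(H<100)&(S>80)
        z=P[...,2]
        for lab,mm in [("teal",teal),("dark",m&(V<45)),("amber",m&(H>10)&(H<25)&(S>150))]:
            zz=z[mm]; 
            if len(zz)==0: continue
            print(k,lab,mm.sum(),np.percentile(zz,[5,25,50,75,95]).round(1),"xy mean",P[mm].mean(0).round(1))
            r=cv2.minAreaRect(P[mm][:,:2].astype(np.float32)); print("   rect",np.round(r[0],1),np.round(r[1],1),round(r[2],2))
E
```

```text
top0 table z [array([305. ,  57.2,  -1.5]), array([733. , 150.2,   1.8])] 0.00423469387755102
0 teal 3002 [ 1.8  4.2  7.1 52.3 67.1] xy mean [540.6 164.2  29.6]
   rect [468.  131.4] [341.2 176.8] 23.11
0 dark 1009 [ 8.9 22.3 56.2 67.  69.5] xy mean [513.9 162.3  52.6]
   rect [467.8 131.5] [341.1 176.6] 23.19
0 amber 469 [24.3 26.6 28.5 76.4 93.6] xy mean [539.1 159.   47.1]
   rect [475.2 113.3] [351.8 104.9] 28.55
1 teal 2463 [ 7.5  9.7 11.  12.5 15.4] xy mean [ 550.3 -199.2   16.3]
   rect [ 503.  -117.2] [165.3 334.5] 31.15
1 dark 319 [ 2.3  4.8 12.7 37.6 40.4] xy mean [ 512.3 -209.5   23.4]
   rect [ 461.7 -122.6] [ 97.9 298.2] 29.44
scene0 table z [array([750.8,  77.9,  -1.3]), array([ 460.3, -363.8,    2.9])] 0.003954081632653061
0 teal 3189 [ 1.6  4.6 12.1 49.1 63.1] xy mean [531.  159.3  28.5]
   rect [715.6 238.6] [742.4 179.9] 22.87
0 dark 1035 [ 6.3 17.4 30.2 65.3 69.8] xy mean [515.2 165.1  41.1]
   rect [710.4 236.3] [754.1 178.3] 23.02
0 amber 433 [12.9 25.  27.4 30.2 94.7] xy mean [527.  164.4  39.7]
   rect [770.7 268.3] [629.9 113.8] 27.85
1 teal 1753 [ 5.7  8.8 10.5 12.5 16.2] xy mean [ 558.9 -191.2   17. ]
   rect [790.7  73.8] [895.8 164.5] 48.98
1 dark 252 [ 2.3  8.6 23.5 35.6 40.1] xy mean [ 533.6 -196.    35.6]
   rect [768.6  91.1] [899.4 103.6] 49.3
1 amber 1 [24.5 24.5 24.5 24.5 24.5] xy mean [ 542.7 -172.8   24.5]
   rect [ 542.7 -172.8] [0. 0.] 0.0
```

```bash
ls pics
```

```text
scene0.png
scene0_c0.png
scene0_c1.png
top0.png
top0_c0.png
top0_c1.png
wrist0.png
```

View pics/top0_c0.png

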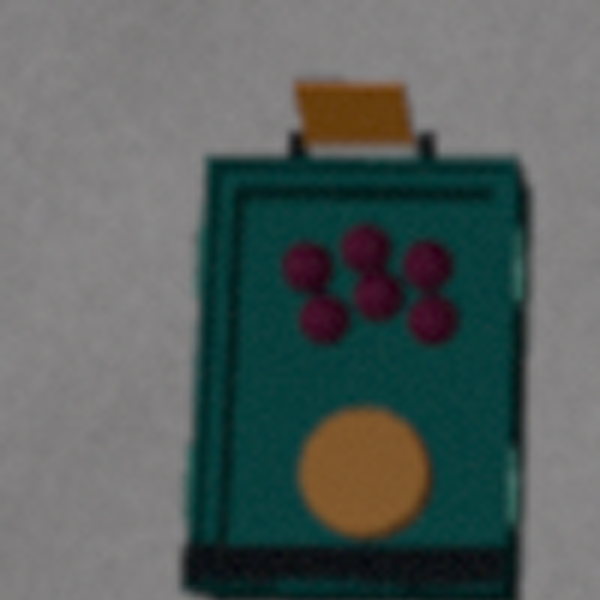

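View pics/scene0_c0.png

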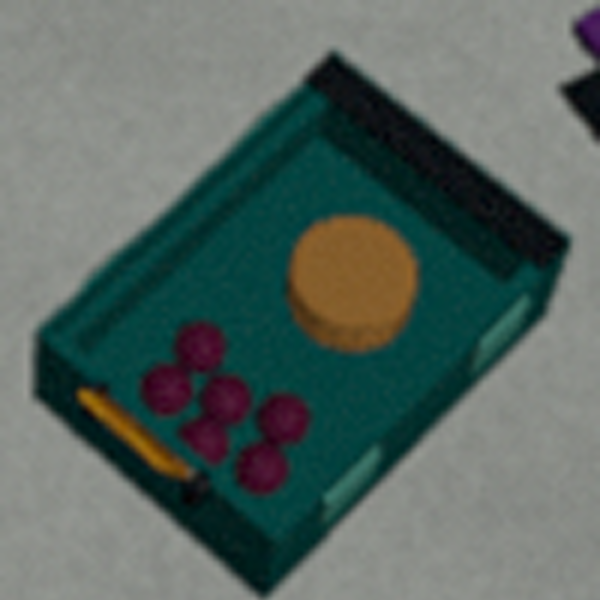

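```bash
python3 - <<'E'
from h import *
for n,rects in [("top0",[(150,140,250,250),(320,160,400,245)]),("scene0",[(290,205,390,310),(195,150,270,215)])]:
    c=load(n);P=cloud(c);hsv=cv2.cvtColor(c['im'],cv2.COLOR_BGR2HSV)
    ok=c['d']>0;H,S,V=[hsv[...,i] for i in range(3)];z=P[...,2]
    for k,(a,b,e,f) in enumerate(rects):
        m=np.zeros((420,560),bool);m[b:f,a:e]=1;m&=ok
        def rep(lab,mm):
            mm=cv2.morphologyEx(mm.astype(np.uint8),cv2.MORPH_OPEN,np.ones((2,2)))>0
            Q=P[mm]
            r=cv2.minAreaRect(Q[:,:2].astype(np.float32)); print(n,lab,mm.sum(),"mean",Q.mean(0).round(1),"rect",np.round(r[0],1),np.round(r[1],1),round(r[2],2))
        if k==0:
            rep("rim+lip",m&(z>54)&(z<72)&((H<10)|(H>25)|(V<50)))
            rep("lip",m&(z>60)&(V<45)&(z<74))
            rep("latch",m&(H>8)&(H<28)&(S>130)&(z>66))
        else:
            rep("plate",m&(H>75)&(H<100)&(S>80)&(z>2)&(z<20))
            rep("bar",m&(V<60)&(z>30)&(z<50))
            rep("all",m&(z>5)&(z<50))
            rep("tongue",m&(V<60)&(z>-3)&(z<10))
E
```

```text
top0 rim+lip 889 mean [507.4 156.   64.1] rect [466.  137.1] [340.  192.5] 22.5
top0 lip 411 mean [455.  152.9  70.1] rect [448.2 128.1] [316.8 159.8] 27.99
top0 latch 170 mean [630.6 159.3  80.6] rect [630.6 159.5] [15.6 40.3] 0.85
top0 plate 2367 mean [ 548.4 -201.6   15.2] rect [ 501.8 -118.8] [163.7 334.8] 30.77
top0 bar 131 mean [ 542.4 -203.5   41.4] rect [ 463.6 -118. ] [ 36.2 308.4] 42.65
top0 all 2612 mean [ 547.9 -202.3   16.1] rect [ 501.8 -121.1] [171.8 333.7] 29.01
top0 tongue 174 mean [ 474.8 -224.1    4.4] rect [ 474.8 -223.7] [14.1 73.4] 15.15
scene0 rim+lip 827 mean [514.8 166.   63.9] rect [748.1 252.8] [670.7 181.9] 22.61
scene0 lip 327 mean [464.6 168.4  72.7] rect [738.  283.3] [666.1 115.6] 22.81
scene0 latch 59 mean [641.2 172.4 104. ] rect [814.3 317.2] [510.3  38.5] 39.81
scene0 plate 1669 mean [ 559.7 -186.9   15.8] rect [791.   76.1] [891.6 164.8] 48.81
scene0 bar 103 mean [ 555.9 -182.7   56.5] rect [768.5 132.4] [836.9  47.8] 55.95
scene0 all 1856 mean [ 559.3 -188.8   18.2] rect [790.5  73.9] [895.6 167. ] 48.8
scene0 tongue 77 mean [ 475.5 -215.1    4.9] rect [ 476.9 -215.7] [16.3 73.5] 16.04
```

```bash
cat > m.py <<'E'
from h import *
def measure(pre):
  for n,rects in [("top",[(150,140,250,250),(320,160,400,245)]),("scene",[(290,205,390,310),(195,150,270,215)])]:
    c=load(n+pre);P=cloud(c);hsv=cv2.cvtColor(c['im'],cv2.COLOR_BGR2HSV)
    ok=c['d']>0;H,S,V=[hsv[...,i] for i in range(3)];z=P[...,2]
    for k,(a,b,e,f) in enumerate(rects):
        m=np.zeros((420,560),bool);m[b:f,a:e]=1;m&=ok
        def rep(lab,mm,zp):
            nn,L,st,_=cv2.connectedComponentsWithStats(mm.astype(np.uint8)); 
            if nn<2: return
            i=1+np.argmax(st[1:,4]); mm=L==i
            v,u=np.nonzero(mm); Q=np.array([ray(c,uu,vv,zp) for uu,vv in zip(u,v)])
            r=cv2.minAreaRect(Q[:,:2].astype(np.float32)); print(n,lab,mm.sum(),"z",np.median(z[mm]).round(1),"rect",np.round(r[0],1),np.round(r[1],1),round(r[2],2))
        if k==0:
            rep("rim+lip",m&(z>53)&(z<74)&((H<10)|(H>28)|(V<40)),61)
            rep("lip",m&(z>60)&(V<45)&(z<74),67)
            rep("latch",m&(H>8)&(H<28)&(S>130)&(z>66),80)
        else:
            rep("plate",m&(H>75)&(H<100)&(S>80)&(z>2)&(z<20),10)
            rep("bar",m&(V<60)&(z>30)&(z<50),38)
            rep("tongue",m&(V<60)&(z>-3)&(z<10),4)
E
python3 -c "
from m import *
measure('0')"
```

```text
top rim+lip 951 z 63.8 rect [537.4 159. ] [186.1 131.8] 0.5
top lip 418 z 67.4 rect [456.2 157.2] [ 21.1 124.2] 1.42
top latch 170 z 84.3 rect [633.3 161.9] [22.1 41.2] 1.22
top plate 2374 z 11.0 rect [ 550.8 -200.7] [150.  107.7] 15.04
top bar 133 z 38.5 rect [ 545.2 -202. ] [13.  60.5] 15.57
top tongue 174 z 4.5 rect [ 476.9 -221.3] [14.3 72.9] 15.48
scene rim+lip 898 z 62.7 rect [536.3 162. ] [191.1 131.8] 1.44
scene lip 320 z 67.3 rect [455.8 161. ] [ 17.5 122.3] 0.62
scene latch 60 z 92.1 rect [632.6 161. ] [ 7.  49.2] 0.88
scene plate 1678 z 10.4 rect [ 551.3 -197.9] [153.9 109. ] 15.12
scene bar 106 z 36.9 rect [ 548.7 -198.5] [16.3 61. ] 14.48
scene tongue 80 z 4.1 rect [ 474.  -219.8] [10.1 73.3] 13.99
```

```bash
cat > plan.py <<'E'
import numpy as np,sys
from scipy.spatial.transform import Rotation as R
from cell import env
def cur():
    s=env.state(); r,p,y=s['tcp_rot']; return np.array(s['eef_pos']),R.from_euler('xyz',[r,p,y])
def Rt(yaw_deg,tilt_deg=0):
    # tool down with yaw; then tilt about the lid's y axis (far edge up) lid x = (cos(yaw-90),sin(yaw-90))
    a=np.radians(yaw_deg-90); ly=np.array([-np.sin(a),np.cos(a),0])
    return R.from_rotvec(-np.radians(tilt_deg)*ly)*R.from_euler('xyz',[np.pi,0,np.radians(yaw_deg)])
def rel(p,Rw,c=None):
    p0,R0=c or cur()
    return (R0.inv()*Rw).as_rotvec().round(4), (R0.inv().apply(np.asarray(p)-p0)/1000).round(4)
def show(*wps):
    c=cur(); print("cur",c[0].round(1),c[1].as_euler('xyz',degrees=True).round(2))
    for w in wps:
        a,b=rel(w[:3],Rt(*w[3:]),c); d=np.linalg.norm(b)*1000; print(w,'->',a.tolist(),b.tolist(),'rows>=',int(np.ceil(max(d/50,np.degrees(np.linalg.norm(a))/8.59))))
E
python3 -c "
from plan import *
show((400,380,260,120),(530,75,260,91))"
```

```text
cur [229.8 581.  214.2] [-179.95   -0.    158.41]
(400, 380, 260, 120) -> [-0.0009, 0.0002, 0.6704] [-0.2322, -0.1243, -0.0457] rows>= 6
(530, 75, 260, 91) -> [-0.0008, 0.0005, 1.1766] [-0.4653, -0.3601, -0.0455] rows>= 12
```

arm_command([
  [[0,0,0.67],[-0.232,-0.124,-0.046],0],
  [[0,0,0.67],[-0.232,-0.124,-0.046],0],
  [[0,0,0.67],[-0.232,-0.124,-0.046],0],
  [[0,0,0.67],[-0.232,-0.124,-0.046],0],
  [[0,0,0.67],[-0.232,-0.124,-0.046],0],
  [[0,0,1.1765],[-0.465,-0.36,-0.0455],0],
  [[0,0,1.1765],[-0.465,-0.36,-0.0455],0],
  [[0,0,1.1765],[-0.465,-0.36,-0.0455],0],
])

```text
t: 0.95
eef_pos: [450.3, 254.2, 258.7]
tcp_rot: [-3.142, -0.0, 1.639]
ft_force: [0.9, -0.0, 0.2]
opening: 0.999
```

```bash
python3 -c "
from plan import *
show((530,75,260,91))"
```

```text
cur [450.3 254.2 258.7] [-180.     -0.     93.89]
(530, 75, 260, 91) -> [-0.0001, -0.0001, 0.0505] [-0.1842, 0.0674, -0.0013] rows>= 4
```

arm_command([
  [[0,0,0.05],[-0.184,0.067,-0.001],0],
  [[0,0,0.05],[-0.184,0.067,-0.001],0],
  [[0,0,0.05],[-0.184,0.067,-0.001],0],
  [[0,0,0.05],[-0.184,0.067,-0.001],0],
  [[0,0,0.05],[-0.184,0.067,-0.001],0],
  [[0,0,0.05],[-0.184,0.067,-0.001],0],
])

```text
t: 1.55
eef_pos: [530.3, 76.8, 259.4]
tcp_rot: [-3.141, -0.0, 1.593]
ft_force: [0.5, 0.4, -0.4]
opening: 0.999
```

```bash
python3 -c "
from plan import *
from h import snap
show((530,75,260,91))
snap('wrist','w1')
"
```

```text
cur [530.3  76.8 259.4] [-1.7996e+02 -1.0000e-02  9.1240e+01]
(530, 75, 260, 91) -> [-0.0007, -0.0003, 0.0043] [-0.0018, -0.0004, -0.0006] rows>= 1
```

View pics/w1.png

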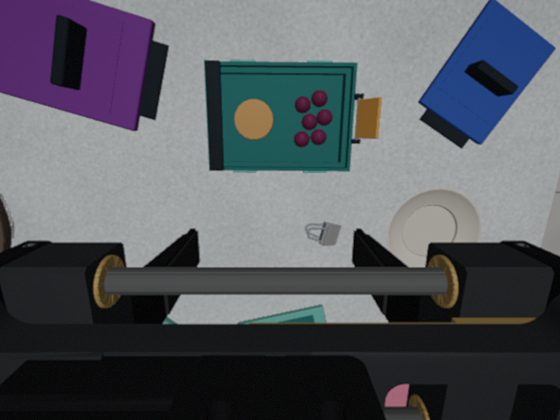

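```bash
cat > wb.py <<'E'
from h import *
def comp(c,mm,zp,lab,box):
    a,b,e,f=box; m=np.zeros((420,560),bool); m[b:f,a:e]=1
    nn,L,st,_=cv2.connectedComponentsWithStats((mm&m).astype(np.uint8)); i=1+np.argmax(st[1:,4]); v,u=np.nonzero(L==i)
    Q=np.array([ray(c,x,y,zp) for x,y in zip(u,v)]); r=cv2.minAreaRect(Q[:,:2].astype(np.float32))
    z=cloud(c)[...,2][(L==i)&(c['d']>0)]
    print(lab,len(u),"z med",np.median(z).round(1),np.round(r[0],1),np.round(r[1],1),round(r[2],2),"px",u.min(),v.min(),u.max(),v.max())
    return r
E
python3 - <<'E'
from wb import *
c=load('w1');hsv=cv2.cvtColor(c['im'],cv2.COLOR_BGR2HSV);H,S,V=[hsv[...,i] for i in range(3)]
z=cloud(c)[...,2]
print("table",np.median(z[190:215,230:290]))
B=(195,50,395,185)
comp(c,(V<45)&(z>60),67,"lip",B)
comp(c,((H>70)&(H<105)&(S>80)|(V<45))&(z>53)&(z<72),61,"rim",B)
comp(c,((H>70)&(H<105)&(S>80))&(z>53)&(z<72),61,"rimteal",B)
comp(c,(H>8)&(H<28)&(S>130)&(z>66),80,"latch",B)
P=cloud(c);m=np.zeros((420,560),bool);m[90:145,352:392]=1;m&=(H>8)&(H<28)&(S>130)
Q=P[m];print(len(Q));print(np.percentile(Q,[2,10,50,90,98],axis=0).round(1))
A=np.c_[Q[:,0],Q[:,1],np.ones(len(Q))];k=np.abs(Q[:,2]-np.median(Q[:,2]))<30;sol=np.linalg.lstsq(A[k],Q[k,2],rcond=None)[0];print("slope dz/dx",sol)
E
```

```text
table 0.8985230578928451
lip 1497 z med 68.0 [455.6 161. ] [ 17.  122.9] 0.78 px 205 61 223 169
rim 3299 z med 64.3 [537.7 161.8] [185.3 128.5] 0.75 px 205 60 362 171
rimteal 1806 z med 61.7 [541.3 161.9] [161.9 128.5] 0.87 px 218 60 356 171
latch 842 z med 84.0 [633.5 163.6] [24.9 43. ] 0.71 px 356 98 380 137
842
[[624.6 142.9  68.2]
 [626.  146.4  70.9]
 [632.5 163.3  84. ]
 [638.3 180.   95.6]
 [640.2 183.2  97.2]]
slope dz/dx [ 1.95510350e+00  1.44699399e-02 -1.15507970e+03]
```

```bash
python3 -c "
from plan import *
show((568,-275,240,105.3))"
```

```text
cur [530.   77.7 259.5] [-1.7996e+02 -2.0000e-02  9.1340e+01]
(568, -275, 240, 105.3) -> [-0.0006, -0.0004, -0.2437] [-0.3535, 0.0298, 0.0194] rows>= 8
```

arm_command([
  [[0,0,-0.244],[-0.354,0.03,0.0195],0],
  [[0,0,-0.244],[-0.354,0.03,0.0195],0],
  [[0,0,-0.244],[-0.354,0.03,0.0195],0],
  [[0,0,-0.244],[-0.354,0.03,0.0195],0],
  [[0,0,-0.244],[-0.354,0.03,0.0195],0],
  [[0,0,-0.244],[-0.354,0.03,0.0195],0],
  [[0,0,-0.244],[-0.354,0.03,0.0195],0],
  [[0,0,-0.244],[-0.354,0.03,0.0195],0],
])

```text
t: 2.4
eef_pos: [569.1, -278.3, 239.4]
tcp_rot: [-3.141, 0.0, 1.838]
ft_force: [-0.2, 0.6, -0.2]
opening: 0.997
```

arm_command([
  [[0,0,0],[0,0,0],0],
])

```text
t: 2.5
eef_pos: [568.9, -275.6, 239.6]
tcp_rot: [-3.141, -0.001, 1.838]
ft_force: [0.2, 0.4, -1.0]
opening: 0.996
```

```bash
python3 -c "
from plan import *
from h import snap
show((568,-275,240,105.3))
snap('wrist','w2')
"
```

```text
cur [ 568.9 -275.6  239.6] [-1.7997e+02 -5.0000e-02  1.0532e+02]
(568, -275, 240, 105.3) -> [-0.0005, -0.0009, 0.0004] [0.0008, -0.0007, -0.0004] rows>= 1
```

View pics/w2.png

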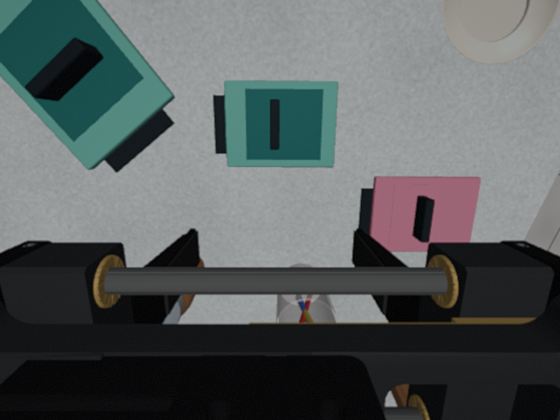

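```bash
python3 - <<'E'
from wb import *
c=load('w2');hsv=cv2.cvtColor(c['im'],cv2.COLOR_BGR2HSV);H,S,V=[hsv[...,i] for i in range(3)]
z=cloud(c)[...,2]
B=(205,70,350,180)
comp(c,(H>70)&(H<105)&(S>80),10,"plate",B)
comp(c,(V<60)&(z>32),38,"bartop",B)
comp(c,(V<60)&(z<20),4,"tongue",B)
comp(c,((H>70)&(H<105)&(S>80))|(V<60),8,"all",B)
from plan import *
show((545,-201,120,105.2),(545,-201,13,105.2))
E
```

```text
plate 9056 z med 11.2 [ 547.5 -200.6] [157.8 107.6] 14.51 px 216 81 337 166
bartop 490 z med 38.7 [ 546.8 -200.8] [11.2 59.1] 15.01 px 270 99 279 149
tongue 566 z med 5.0 [ 475.6 -219.6] [13.3 72.3] 14.95 px 214 96 225 152
all 9881 z med 11.2 [ 546.9 -200.7] [159.2 108.3] 14.9 px 214 81 337 166
cur [ 568.9 -274.3  239.9] [-1.7998e+02 -5.0000e-02  1.0538e+02]
(545, -201, 120, 105.2) -> [-0.0003, -0.0009, 0.0032] [0.0769, -0.0036, 0.12] rows>= 3
(545, -201, 13, 105.2) -> [-0.0003, -0.0009, 0.0032] [0.0768, -0.0035, 0.227] rows>= 5
```

arm_command([
  [[0,0,0.0066],[0.077,-0.0022,0.06],0],
  [[0,0,0.0066],[0.077,-0.0022,0.1],0],
  [[0,0,0.0066],[0.077,-0.0022,0.15],40],
  [[0,0,0.0066],[0.077,-0.0022,0.19],80],
  [[0,0,0.0066],[0.077,-0.0022,0.21],80],
  [[0,0,0.0066],[0.077,-0.0022,0.21],80],
])

```text
t: 3.15
eef_pos: [544.4, -198.4, 26.9]
tcp_rot: [-3.136, -0.005, 1.835]
ft_force: [0.4, -0.1, 1.4]
opening: 0.725
```

```bash
python3 -c "
from plan import *
show((546.4,-200.8,14,105))"
```

```text
cur [ 544.4 -198.4   26.9] [-179.7    -0.29  105.13]
(546.4, -200.8, 14, 105) -> [-0.0052, -0.005, 0.0024] [-0.0029, 0.0014, 0.0129] rows>= 1
```

arm_command([
  [[0,0,0],[0,0,0],80],
  [[0,0,0],[0,0,0],80],
])

```text
t: 3.35
eef_pos: [547.5, -201.6, 32.6]
tcp_rot: [3.139, 0.002, 1.833]
ft_force: [-0.5, 0.1, 0.2]
opening: 0.692
```

```bash
python3 -c "
from plan import *
show((546.4,-200.8,14,105))"
```

```text
cur [ 547.5 -201.6   32.6] [1.7986e+02 1.2000e-01 1.0504e+02]
(546.4, -200.8, 14, 105) -> [0.0025, 0.0021, 0.0007] [0.0011, -0.0009, 0.0186] rows>= 1
```

arm_command([
  [[0,0,0],[0,0,0.005],80],
  [[0,0,0],[0,0,0.01],80],
  [[0,0,0],[0,0,0.014],80],
  [[0,0,0],[0,0,0.016],80],
  [[0,0,0],[0,0,0.016],80],
  [[0,0,0],[0,0,0.016],80],
  [[0,0,0],[0,0,0.016],80],
])

```text
t: 4.05
eef_pos: [546.3, -201.9, 14.3]
tcp_rot: [3.141, -0.0, 1.832]
ft_force: [-0.6, -0.2, 0.4]
opening: 0.685
```

arm_command([
  [[0,0,0],[0,0,0],255],
  [[0,0,0],[0,0,0],255],
  [[0,0,0],[0,0,0],255],
  [[0,0,0],[0,0,0],255],
  [[0,0,0],[0,0,0],255],
  [[0,0,0],[0,0,0],255],
])

```text
t: 4.65
eef_pos: [546.3, -201.9, 14.2]
tcp_rot: [3.142, -0.0, 1.832]
ft_force: [0.3, 0.2, 0.8]
opening: 0.235
```

arm_command([
  [[0,0,0],[0,0,0],255],
  [[0,0,0],[0,0,0],255],
  [[0,0,0],[0,0,0],255],
  [[0,0,0],[0,0,0],255],
])

```text
t: 5.05
eef_pos: [546.3, -201.9, 14.2]
tcp_rot: [3.141, -0.0, 1.832]
ft_force: [1.2, 1.2, -0.5]
opening: 0.123
```

```bash
python3 -c "
from plan import *
show((546.4,-200.8,60,105),(530,0,200,95))"
```

```text
cur [ 546.3 -201.9   14.2] [179.99  -0.   104.98]
(546.4, -200.8, 60, 105) -> [0.0001, -0.0, -0.0004] [0.001, 0.0004, -0.0458] rows>= 1
(530, 0, 200, 95) -> [0.0001, -0.0001, 0.1741] [0.1993, 0.0364, -0.1858] rows>= 6
```

arm_command([
  [[0,0,0],[0,0,-0.01],255],
  [[0,0,0],[0,0,-0.03],255],
  [[0,0,0],[0,0,-0.06],255],
  [[0,0,0],[0,0,-0.09],255],
  [[0,0,0],[0,0,-0.12],255],
  [[0,0,0],[0,0,-0.14],255],
  [[0,0,0],[0,0,-0.15],255],
  [[0,0,0],[0,0,-0.15],255],
])

```text
t: 5.85
eef_pos: [546.5, -202.0, 165.5]
tcp_rot: [3.14, 0.001, 1.832]
ft_force: [0.5, -0.2, -2.0]
opening: 0.122
```

```bash
python3 -c "
from plan import *
show((500,0,180,91,15),(535,161.7,160,91,17))"
```

```text
cur [ 546.5 -202.   165.5] [1.7990e+02 8.0000e-02 1.0498e+02]
(500, 0, 180, 91, 15) -> [-0.2587, -0.0308, 0.2427] [0.2072, 0.0073, -0.0147] rows>= 5
(535, 161.7, 160, 91, 17) -> [-0.2934, -0.035, 0.2423] [0.3543, 0.0829, 0.0052] rows>= 8
```

```bash
python3 -c "
from plan import *
show((544.5,160.5,190,90.85,17))"
```

```text
cur [ 546.5 -202.   165.5] [1.7990e+02 8.0000e-02 1.0498e+02]
(544.5, 160.5, 190, 90.85, 17) -> [-0.2934, -0.0354, 0.2449] [0.3507, 0.0918, -0.0248] rows>= 8
```

arm_command([
  [[-0.03,-0.003,0.02],[0.02,0.005,-0.002],255],
  [[-0.08,-0.01,0.06],[0.06,0.016,-0.006],255],
  [[-0.13,-0.015,0.11],[0.11,0.029,-0.012],255],
  [[-0.18,-0.02,0.15],[0.16,0.042,-0.02],255],
  [[-0.22,-0.025,0.19],[0.21,0.055,-0.025],255],
  [[-0.25,-0.03,0.22],[0.26,0.068,-0.025],255],
  [[-0.28,-0.033,0.24],[0.3,0.0785,-0.025],255],
  [[-0.2934,-0.0354,0.2449],[0.33,0.0865,-0.025],255],
])

```text
t: 6.65
eef_pos: [543.2, 142.1, 188.1]
tcp_rot: [2.848, -0.001, 1.587]
ft_force: [0.6, -0.3, -1.4]
opening: 0.126
```

arm_command([
  [[0,0,0],[0,0,0],255],
  [[0,0,0],[0,0,0],255],
  [[0,0,0],[0,0,0],255],
])

```text
t: 6.95
eef_pos: [544.4, 138.4, 188.5]
tcp_rot: [2.848, -0.001, 1.585]
ft_force: [0.2, -0.6, -1.3]
opening: 0.125
```

```bash
python3 -c "
from plan import *
from h import snap
show((544.5,160.5,190,90.85,17),(544.5,160.5,130,90.85,17))
snap('scene','s2');snap('top','t2');snap('wrist','w3')
"
```

```text
cur [544.4 138.4 188.5] [ 1.6319e+02 -4.0000e-02  9.0820e+01]
(544.5, 160.5, 190, 90.85, 17) -> [-0.0034, -0.0005, -0.0008] [0.0221, 0.0009, -0.0013] rows>= 1
(544.5, 160.5, 130, 90.85, 17) -> [-0.0034, -0.0005, -0.0008] [0.022, -0.0165, 0.0562] rows>= 2
```

View pics/w3.png

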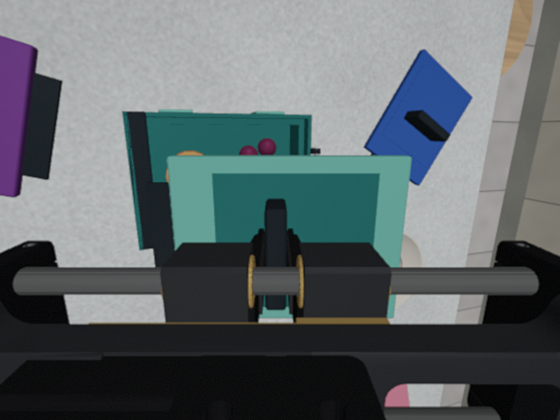

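View pics/s2.png

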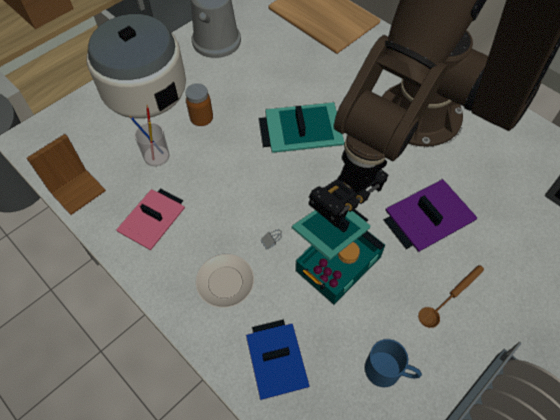

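```bash
python3 - <<'E'
from h import *
from plan import *
c=load('w3');p0,R0=cur();f=foc(c);T=c['world_from_camera']
hsv=cv2.cvtColor(c['im'],cv2.COLOR_BGR2HSV);H,S,V=[hsv[...,i] for i in range(3)]
def tool(u,v,zt):
    r=T[:3,:3]@np.array([(u-c['cx'])/f,(v-c['cy'])/f,1.]); r=R0.inv().apply(r); o=R0.inv().apply(T[:3,3]-p0)
    return o+r*(zt-o[2])/r[2]
mint=(H>70)&(H<95)&(V>110)&(S>60)
for u in (200,260,320,380):
    v=np.nonzero(mint[140:200,u])[0]; print(u,v[:1]+140,tool(u,v[0]+140,4.2).round(1))
for v in (180,200,220):
    u=np.nonzero(mint[v,150:430])[0]+150; print(v,u[0],u[-1],tool(u[0],v,4.2).round(1),tool(u[-1],v,4.2).round(1))
E
```

```text
200 [156] [ 55.4 -45.2   4.2]
260 [155] [56.  -9.7  4.2]
320 [156] [55.3 25.8  4.2]
380 [156] [55.3 61.3  4.2]
180 169 409 [ 41.1 -64.9   4.2] [40.9 80.1  4.2]
200 171 405 [ 28.7 -64.7   4.2] [28.5 79.   4.2]
220 173 403 [ 15.9 -64.6   4.2] [15.7 79.1  4.2]
```

arm_command([
  [[-0.003,0,0],[0.01,0,0],255],
  [[-0.003,0,0],[0.022,-0.003,0.01],255],
  [[-0.003,0,0],[0.022,-0.008,0.028],255],
  [[-0.003,0,0],[0.022,-0.013,0.045],255],
  [[-0.003,0,0],[0.022,-0.0165,0.0562],255],
  [[-0.003,0,0],[0.022,-0.0165,0.0562],255],
  [[-0.003,0,0],[0.022,-0.0165,0.0562],255],
  [[-0.003,0,0],[0.022,-0.0165,0.0562],255],
])

```text
t: 7.9
eef_pos: [545.2, 161.4, 131.5]
tcp_rot: [2.842, -0.001, 1.585]
ft_force: [-0.6, -0.2, -1.6]
opening: 0.126
```

```bash
python3 -c "
from plan import *
show((544.5,160.6,130,90.85,17),(544.5,160.6,110,90.85,17),(544.5,160.6,89.4,90.85,17),(529.5,160.5,89.4,90.85,17))
from h import snap
snap('scene','s3');snap('wrist','w4')
"
```

```text
cur [545.2 161.4 131.5] [ 1.6286e+02 -7.0000e-02  9.0840e+01]
(544.5, 160.6, 130, 90.85, 17) -> [0.0024, -0.0012, -0.0006] [-0.0007, -0.0011, 0.0013] rows>= 1
(544.5, 160.6, 110, 90.85, 17) -> [0.0024, -0.0012, -0.0006] [-0.0008, -0.007, 0.0204] rows>= 1
(544.5, 160.6, 89.4, 90.85, 17) -> [0.0024, -0.0012, -0.0006] [-0.0008, -0.0131, 0.0401] rows>= 1
(529.5, 160.5, 89.4, 90.85, 17) -> [0.0024, -0.0012, -0.0006] [-0.0007, -0.0274, 0.0356] rows>= 1
```

View pics/w4.png

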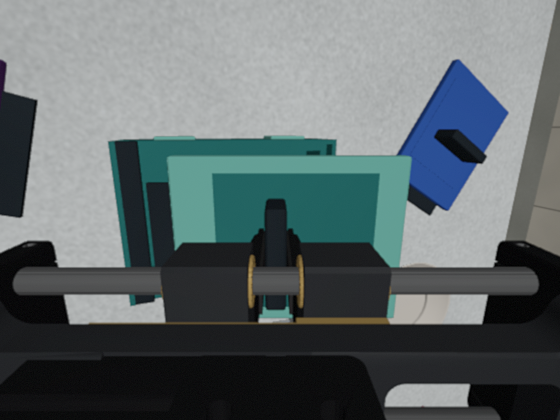

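```bash
python3 - <<'E'
from h import *
c=load('w4')
im=c['im'];V=im.max(2)
for v in (190,240,280):
    print(v,V[v,100:180].tolist())
print([V[r,200] for r in range(125,160)])
cv2.imwrite('pics/w4c.png',cv2.resize(im[125:320,95:245],None,fx=3,fy=3,interpolation=cv2.INTER_CUBIC))
E
```

```text
190 [184, 182, 180, 179, 179, 178, 178, 181, 182, 183, 183, 182, 183, 177, 146, 106, 97, 98, 100, 97, 80, 48, 38, 39, 40, 40, 40, 39, 39, 39, 39, 39, 38, 38, 38, 38, 37, 39, 39, 40, 36, 29, 47, 85, 99, 95, 68, 42, 35, 38, 37, 38, 35, 37, 37, 38, 38, 38, 37, 38, 36, 38, 37, 38, 37, 38, 37, 35, 38, 86, 139, 157, 160, 160, 160, 159, 160, 159, 159, 160]
240 [184, 185, 187, 186, 185, 184, 183, 183, 182, 181, 181, 182, 182, 183, 183, 183, 183, 183, 185, 185, 178, 142, 103, 96, 98, 100, 93, 67, 42, 37, 39, 38, 40, 38, 39, 39, 36, 37, 39, 38, 38, 36, 38, 38, 38, 36, 34, 33, 61, 97, 102, 91, 53, 36, 38, 37, 38, 40, 38, 37, 39, 39, 39, 39, 38, 39, 38, 39, 39, 37, 38, 36, 38, 67, 118, 149, 160, 160, 159, 159]
280 [86, 86, 86, 86, 85, 87, 86, 86, 86, 87, 86, 86, 86, 87, 86, 87, 86, 86, 86, 87, 86, 86, 86, 86, 86, 86, 85, 87, 86, 87, 86, 86, 87, 87, 86, 85, 87, 87, 86, 86, 87, 86, 86, 87, 86, 86, 87, 87, 87, 86, 86, 87, 86, 86, 87, 87, 86, 87, 87, 87, 79, 53, 43, 44, 44, 43, 44, 44, 45, 45, 43, 45, 44, 44, 45, 45, 45, 45, 44, 44]
[np.uint8(178), np.uint8(179), np.uint8(179), np.uint8(181), np.uint8(182), np.uint8(183), np.uint8(184), np.uint8(182), np.uint8(180), np.uint8(179), np.uint8(178), np.uint8(180), np.uint8(177), np.uint8(143), np.uint8(92), np.uint8(85), np.uint8(97), np.uint8(99), np.uint8(98), np.uint8(99), np.uint8(99), np.uint8(98), np.uint8(99), np.uint8(99), np.uint8(98), np.uint8(99), np.uint8(99), np.uint8(98), np.uint8(97), np.uint8(100), np.uint8(115), np.uint8(141), np.uint8(159), np.uint8(161), np.uint8(160)]
```

View pics/w4c.png

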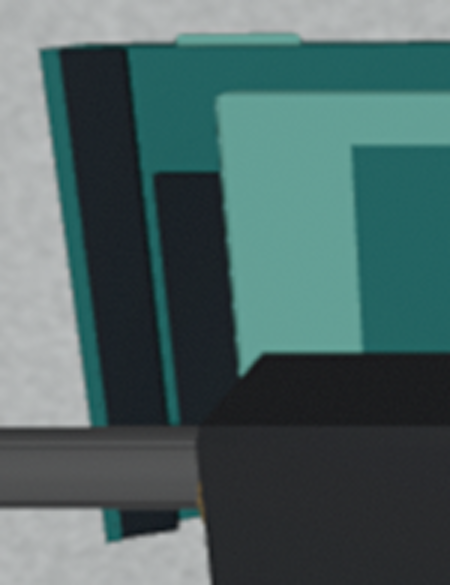

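```bash
python3 - <<'E'
from h import *
from plan import *
c=load('w4');p0,R0=cur();f=foc(c);T=c['world_from_camera']
for p in [(120.7,190),(141.7,190),(127.2,240),(147.9,240)]: print("lip",ray(c,*p,67).round(1))
print("rim+y",ray(c,200,138.2,61).round(1), ray(c,114.5,190,61).round(1))
def tool(u,v,zt):
    r=T[:3,:3]@np.array([(u-c['cx'])/f,(v-c['cy'])/f,1.]); r=R0.inv().apply(r); o=R0.inv().apply(T[:3,3]-p0)
    return o+r*(zt-o[2])/r[2]
for p in [(146.3,190),(152,240)]:
    q=tool(*p,10.2); print("tongue",q.round(1),(p0+R0.apply(q)).round(1))
print((c['d'][185:195,125:138]).mean(), cloud(c)[200:260,130:140,2].mean())
E
```

```text
lip [449.  189.3  67. ]
lip [462.7 188.7  67. ]
lip [449.5 151.5  67. ]
lip [463.6 150.1  67. ]
rim+y [505.9 225.4  61. ] [443.8 188.4  61. ]
tongue [ 33.8 -81.8  10.2] [469.4 194.1  97.7]
tongue [  0.3 -81.7  10.2] [470.  160.6  97.7]
209.54446 68.65822074229062
```

```bash
python3 -c "
from plan import *
show((543,161.2,105,90.85,17),(543,161.2,89.4,90.85,17))
"
```

```text
cur [545.1 161.4 131.5] [ 1.6286e+02 -7.0000e-02  9.0850e+01]
(543, 161.2, 105, 90.85, 17) -> [0.0025, -0.0012, -0.0004] [-0.0002, -0.0098, 0.0247] rows>= 1
(543, 161.2, 89.4, 90.85, 17) -> [0.0025, -0.0012, -0.0004] [-0.0002, -0.0144, 0.0396] rows>= 1
```

arm_command([
  [[0.0025,0,0],[0,-0.004,0.008],255],
  [[0.0025,0,0],[0,-0.0075,0.017],255],
  [[0.0025,0,0],[0,-0.01,0.025],255],
  [[0.0025,0,0],[0,-0.0125,0.032],255],
  [[0.0025,0,0],[0,-0.0138,0.037],255],
  [[0.0025,0,0],[0,-0.0144,0.0396],255],
  [[0.0025,0,0],[0,-0.0144,0.0396],255],
  [[0.0025,0,0],[0,-0.0144,0.0396],255],
])

```text
t: 8.8
eef_pos: [542.7, 161.4, 88.7]
tcp_rot: [2.846, -0.001, 1.586]
ft_force: [-0.2, -0.1, -1.3]
opening: 0.126
```

```bash
python3 -c "
from plan import *
show((528,161,89.4,90.85,17))
from h import *
c=snap('wrist','w5'); cv2.imwrite('pics/w5c.png',cv2.resize(c['im'][125:320,55:255],None,fx=3,fy=3))
"
```

```text
cur [542.7 161.4  88.7] [ 1.6307e+02 -6.0000e-02  9.0850e+01]
(528, 161, 89.4, 90.85, 17) -> [-0.0012, -0.001, -0.0003] [-0.0001, -0.0139, -0.0049] rows>= 1
```

View pics/w5c.png

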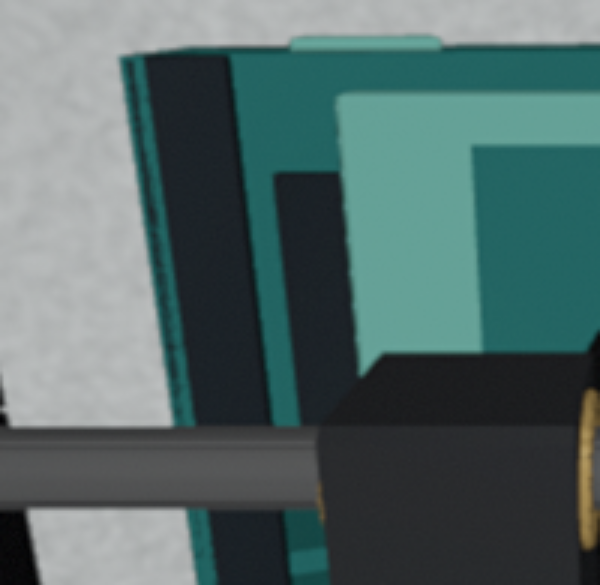

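arm_command([
  [[0,0,0],[0,-0.003,-0.001],255],
  [[0,0,0],[0,-0.006,-0.002],255],
  [[0,0,0],[0,-0.009,-0.003],255],
  [[0,0,0],[0,-0.012,-0.004],255],
  [[0,0,0],[0,-0.014,-0.0047],255],
  [[0,0,0],[0,-0.014,-0.0047],255],
  [[0,0,0],[0,-0.014,-0.0047],255],
  [[0,0,0],[0,-0.014,-0.0047],255],
])

```text
t: 9.65
eef_pos: [528.0, 161.1, 89.0]
tcp_rot: [2.846, -0.001, 1.586]
ft_force: [-0.7, -0.4, -2.3]
opening: 0.128
```

```bash
python3 -c "
from plan import *
from h import *
c=snap('wrist','w6'); cv2.imwrite('pics/w6c.png',cv2.resize(c['im'][125:320,55:255],None,fx=3,fy=3))
import numpy as np
for th in (17,12,8,4,0):
    t=np.radians(th); x=-79.5-0.8*(17-th)/17; z=53.7-1.2*(17-th)/17
    X=x+81*np.cos(t)-12.2*np.sin(t); Z=z+81*np.sin(t)+12.2*np.cos(t)
    show((533+X,161.2,Z,90.85,th))
"
```

```text
cur [528.  161.1  89. ] [ 1.6308e+02 -6.0000e-02  9.0850e+01]
(np.float64(527.3937504353885), 161.2, np.float64(89.04902610529071), 90.85, 17) -> [-0.0013, -0.001, -0.0003] [0.0001, -0.0006, -0.0002] rows>= 1
cur [528.  161.1  89. ] [ 1.6308e+02 -6.0000e-02  9.0850e+01]
(np.float64(529.9581389138145), 161.2, np.float64(82.12130650872035), 90.85, 12) -> [0.086, -0.001, -0.0003] [0.0, -0.0001, 0.0072] rows>= 1
cur [528.  161.1  89. ] [ 1.6308e+02 -6.0000e-02  9.0850e+01]
(np.float64(531.5902723245897), 161.2, np.float64(76.4189974987654), 90.85, 8) -> [0.1558, -0.001, -0.0002] [0.0, -0.0002, 0.0131] rows>= 2
cur [528.  161.1  89. ] [ 1.6308e+02 -6.0000e-02  9.0850e+01]
(np.float64(532.8398943854851), 161.2, np.float64(70.60290872762049), 90.85, 4) -> [0.2256, -0.001, -0.0002] [-0.0, -0.0007, 0.019] rows>= 2
cur [528.  161.1  89. ] [ 1.6308e+02 -6.0000e-02  9.0850e+01]
(np.float64(533.7), 161.2, np.float64(64.7), 90.85, 0) -> [0.2954, -0.001, -0.0002] [-0.0, -0.0016, 0.0249] rows>= 2
```

View pics/w6c.png

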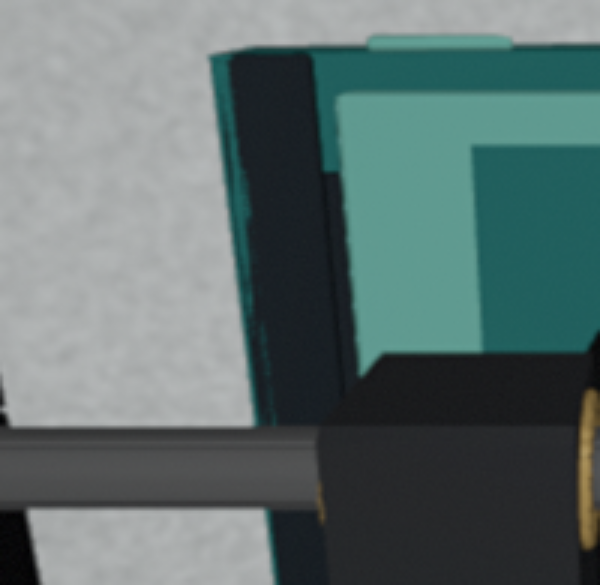

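arm_command([
  [[0.03,0,0],[0,0,0.0025],255],
  [[0.06,0,0],[0,0,0.005],255],
  [[0.09,0,0],[0,0,0.0075],255],
  [[0.12,0,0],[0,0,0.01],255],
  [[0.15,0,0],[0,0,0.0126],255],
  [[0.18,-0.001,0],[0,-0.0004,0.0151],255],
  [[0.18,-0.001,0],[0,-0.0004,0.0151],255],
  [[0.18,-0.001,0],[0,-0.0004,0.0151],255],
])

```text
t: 10.5
eef_pos: [531.9, 161.1, 74.4]
tcp_rot: [3.026, 0.0, 1.585]
ft_force: [0.6, 0.2, -1.1]
opening: 0.121
```

```bash
python3 -c "
from plan import *
from h import *
show((533,161.2,68,90.85,2.5),(533.5,161.2,64.5,90.85,0))
c=snap('wrist','w7'); snap('scene','s7')
"
```

```text
cur [531.9 161.1  74.4] [173.36   0.    90.84]
(533, 161.2, 68, 90.85, 2.5) -> [0.0722, 0.0, -0.0002] [0.0, 0.0004, 0.0064] rows>= 1
(533.5, 161.2, 64.5, 90.85, 0) -> [0.1159, 0.0, -0.0002] [0.0, 0.0005, 0.01] rows>= 1
```

View pics/w7.png

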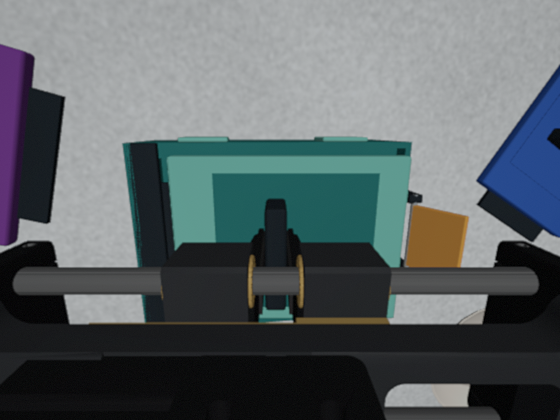

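arm_command([
  [[0.025,0,0],[0,0,0.0022],255],
  [[0.05,0,0],[0,0,0.0044],255],
  [[0.072,0,0],[0,0.0003,0.0064],255],
  [[0.09,0,0],[0,0.0003,0.0078],255],
  [[0.105,0,0],[0,0.0003,0.009],255],
  [[0.116,0,0],[0,0.0003,0.01],255],
  [[0.116,0,0],[0,0.0003,0.01],255],
  [[0.116,0,0],[0,0.0003,0.01],255],
])

```text
t: 11.4
eef_pos: [533.3, 161.2, 64.5]
tcp_rot: [-3.141, -0.0, 1.585]
ft_force: [-0.7, 0.1, -1.8]
opening: 0.126
```

```bash
python3 -c "
from plan import *
from h import *
show((533.5,161.2,64.2,90.85,0))
c=snap('wrist','w8'); snap('scene','s8')
"
```

```text
cur [533.3 161.2  64.5] [-179.97   -0.     90.84]
(533.5, 161.2, 64.2, 90.85, 0) -> [-0.0006, -0.0, -0.0002] [0.0, 0.0002, 0.0003] rows>= 1
```

View pics/w8.png

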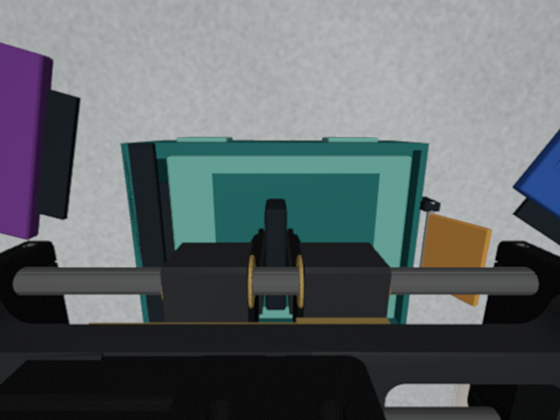

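arm_command([
  [[0,0,0],[0,0,0.0006],255],
  [[0,0,0],[0,0,0.0012],255],
  [[0,0,0],[0,0,0.0012],255],
  [[0,0,0],[0,0,0.0012],255],
])

```text
t: 11.9
eef_pos: [533.3, 161.2, 64.2]
tcp_rot: [-3.142, -0.0, 1.586]
ft_force: [-3.2, -0.7, 8.6]
opening: 0.124
```

arm_command([
  [[0,0,0],[0,0,0],170],
  [[0,0,0],[0,0,0],170],
  [[0,0,0],[0,0,-0.001],170],
  [[0,0,0],[0,0,-0.001],170],
])

```text
t: 12.3
eef_pos: [533.4, 161.2, 64.4]
tcp_rot: [-3.141, -0.0, 1.585]
ft_force: [0.0, 0.2, -0.0]
opening: 0.326
```

```bash
python3 -c "
from plan import *
from h import *
show((533.5,161.2,110,90.85,0),(533.5,161.2,180,90.85,0))
"
```

```text
cur [533.4 161.2  64.4] [-1.7997e+02 -1.0000e-02  9.0840e+01]
(533.5, 161.2, 110, 90.85, 0) -> [-0.0005, -0.0001, -0.0002] [-0.0, 0.0001, -0.0456] rows>= 1
(533.5, 161.2, 180, 90.85, 0) -> [-0.0005, -0.0001, -0.0002] [-0.0, 0.0, -0.1156] rows>= 3
```

arm_command([
  [[0,0,0],[0,0,-0.01],170],
  [[0,0,0],[0,0,-0.03],170],
  [[0,0,0],[0,0,-0.06],170],
  [[0,0,0],[0,0,-0.1],170],
  [[0,0,0],[-0.03,0,-0.13],255],
  [[0,0,0],[-0.06,0,-0.14],255],
  [[0,0,0],[-0.08,0,-0.14],255],
  [[0,0,0],[-0.08,0,-0.14],255],
])

```text
t: 13.1
eef_pos: [534.7, 79.4, 205.5]
tcp_rot: [3.141, 0.0, 1.583]
ft_force: [0.8, -0.5, -0.2]
opening: 0.058
```

arm_command([
  [[0,0,0],[0,0,0],255],
  [[0,0,0],[0,0,0],255],
  [[0,0,0],[0,0,0],255],
])

```text
t: 13.4
eef_pos: [534.5, 82.0, 204.2]
tcp_rot: [-3.14, -0.0, 1.586]
ft_force: [-0.5, -0.2, 0.7]
opening: 0.007
```

```bash
python3 -c "
from plan import *
from wb import *
show((660,161.5,100,90.85,0))
c=snap('wrist','w9');hsv=cv2.cvtColor(c['im'],cv2.COLOR_BGR2HSV);H,S,V=[hsv[...,i] for i in range(3)]
z=cloud(c)[...,2];m=np.zeros((420,560),bool);m[:230,170:430]=1;m&=(H>8)&(H<28)&(S>130)
v,u=np.nonzero(m);print(u.min(),u.max(),v.min(),v.max());Q=cloud(c)[m];print(np.percentile(Q,[2,50,98],axis=0).round(1))
"
```

```text
cur [534.5  82.  204.2] [-1.7993e+02 -1.0000e-02  9.0900e+01]
(660, 161.5, 100, 90.85, 0) -> [-0.0011, -0.0001, 0.0008] [0.0775, 0.1269, 0.1041] rows>= 4
365 396 96 143
[[624.6 142.7  67.9]
 [632.5 163.5  84.4]
 [640.2 183.1  96.9]]
```

View pics/w9.png

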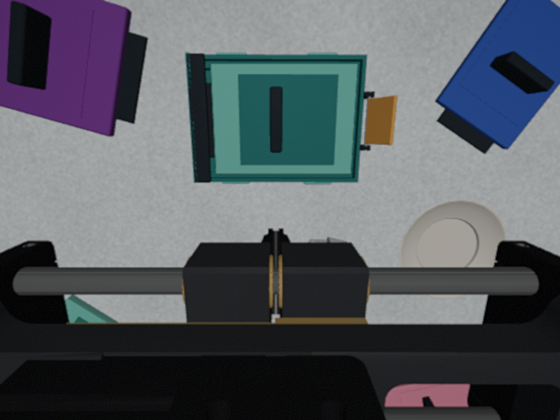

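```bash
python3 -c "
from plan import *
show((600,130,180,90.85),(672,163,160,90.85,0),(672,163,82,90.85))
"
```

```text
cur [534.5  82.  204.2] [-1.7993e+02 -1.0000e-02  9.0900e+01]
(600, 130, 180, 90.85) -> [-0.0012, -0.0001, 0.0008] [0.047, 0.0663, 0.0241] rows>= 2
(672, 163, 160, 90.85, 0) -> [-0.0012, -0.0001, 0.0008] [0.0789, 0.1388, 0.044] rows>= 4
(672, 163, 82, 90.85) -> [-0.0012, -0.0001, 0.0008] [0.0788, 0.1389, 0.122] rows>= 5
```

arm_command([
  [[0,0,0],[0.015,0.025,0.01],255],
  [[0,0,0],[0.04,0.06,0.02],255],
  [[0,0,0],[0.06,0.1,0.03],255],
  [[0,0,0],[0.075,0.13,0.04],255],
  [[0,0,0],[0.079,0.139,0.044],255],
  [[0,0,0],[0.079,0.139,0.06],255],
  [[0,0,0],[0.079,0.139,0.08],255],
  [[0,0,0],[0.079,0.139,0.09],255],
])

```text
t: 14.25
eef_pos: [671.3, 162.4, 112.6]
tcp_rot: [-3.138, 0.0, 1.586]
ft_force: [-1.2, -0.2, -0.2]
opening: 0.006
```

arm_command([
  [[0,0,0],[0,0,0],255],
  [[0,0,0],[0,0,0],255],
  [[0,0,0],[0,0,0],255],
])

```text
t: 14.55
eef_pos: [672.7, 162.3, 115.5]
tcp_rot: [3.141, -0.0, 1.585]
ft_force: [0.6, 0.3, -0.2]
opening: 0.001
```

```bash
python3 -c "
from plan import *
show((672,163,82,90.85),(610,163,82,90.85),(607,163,66,90.85))
from h import snap
snap('scene','s10')
"
```

```text
cur [672.7 162.3 115.5] [ 1.7995e+02 -1.0000e-02  9.0840e+01]
(672, 163, 82, 90.85) -> [0.0009, -0.0002, -0.0002] [0.0007, -0.0007, 0.0335] rows>= 1
(610, 163, 82, 90.85) -> [0.0009, -0.0002, -0.0002] [0.0016, -0.0627, 0.0334] rows>= 2
(607, 163, 66, 90.85) -> [0.0009, -0.0002, -0.0002] [0.0017, -0.0658, 0.0494] rows>= 2
```

arm_command([
  [[0,0,0],[0.001,0,0.012],255],
  [[0,0,0],[0.001,0,0.026],255],
  [[0,0,0],[0.001,0,0.0335],255],
  [[0,0,0],[0.001,0,0.0335],255],
  [[0,0,0],[0.001,-0.006,0.0335],255],
  [[0,0,0],[0.001,-0.014,0.0335],255],
  [[0,0,0],[0.001,-0.02,0.0335],255],
  [[0,0,0],[0.001,-0.025,0.0335],255],
])

```text
t: 15.4
eef_pos: [647.1, 162.9, 81.5]
tcp_rot: [3.141, -0.0, 1.586]
ft_force: [3.0, 0.8, 2.0]
opening: 0.007
```

arm_command([
  [[0,0,0],[0,-0.005,0],255],
  [[0,0,0],[0,-0.01,0],255],
  [[0,0,0],[0,-0.015,0],255],
  [[0,0,0],[0,-0.02,0],255],
  [[0,0,0],[0,-0.025,0],255],
  [[0,0,0],[0,-0.03,0],255],
  [[0,0,0],[0,-0.03,0],255],
])

```text
t: 16.1
eef_pos: [616.5, 162.5, 80.8]
tcp_rot: [-3.14, 0.0, 1.586]
ft_force: [-0.7, 0.7, 0.8]
opening: 0.001
```

```bash
python3 -c "
from plan import *
show((610,163,76,90.85),(607,163,66,90.85))
from h import *
c=snap('scene','s11'); cv2.imwrite('pics/s11c.png',cv2.resize(c['im'][180:320,270:400],None,fx=4,fy=4))
"
```

```text
cur [616.5 162.5  80.8] [-179.9     0.     90.85]
(610, 163, 76, 90.85) -> [-0.0017, 0.0001, -0.0001] [0.0006, -0.0065, 0.0048] rows>= 1
(607, 163, 66, 90.85) -> [-0.0017, 0.0001, -0.0001] [0.0007, -0.0095, 0.0148] rows>= 1
```

View pics/s11c.png

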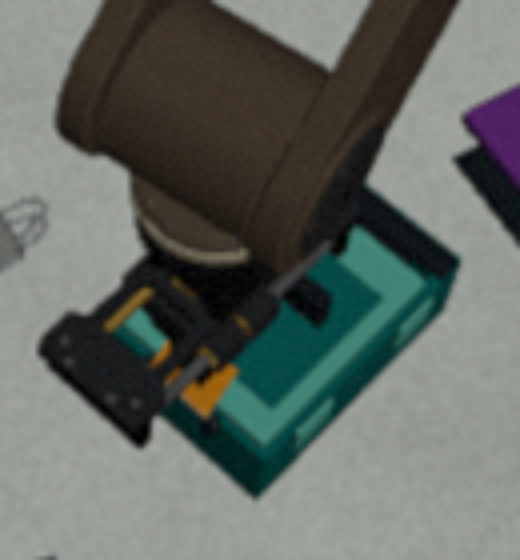

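arm_command([
  [[0,0,0],[0,-0.004,0.001],255],
  [[0,0,0],[0,-0.008,0.003],255],
  [[0,0,0],[0,-0.01,0.006],255],
  [[0,0,0],[0,-0.01,0.009],255],
  [[0,0,0],[0,-0.01,0.012],255],
  [[0,0,0],[0,-0.01,0.0135],255],
  [[0,0,0],[0,-0.01,0.0145],255],
  [[0,0,0],[0,-0.01,0.0145],255],
])

```text
t: 16.95
eef_pos: [607.0, 162.3, 66.7]
tcp_rot: [-3.14, 0.0, 1.586]
ft_force: [-3.8, -0.9, 7.4]
opening: 0.004
```

arm_command([
  [[0,0,0],[0,0,0.0005],255],
  [[0,0,0],[0,0,0.0005],255],
  [[0,0,0],[0,0,-0.01],255],
  [[0,0,0],[0,0,-0.03],255],
  [[0,0,0],[-0.01,0,-0.07],255],
  [[0,0,0],[-0.04,-0.03,-0.11],255],
  [[0,0,0],[-0.08,-0.06,-0.14],255],
  [[0,0,0],[-0.08,-0.06,-0.14],255],
])

```text
t: 17.75
eef_pos: [547.6, 79.6, 209.4]
tcp_rot: [3.139, 0.0, 1.584]
ft_force: [0.2, 0.6, -0.2]
opening: 0.007
```

arm_command([
  [[0,0,0],[0,0,0],255],
  [[0,0,0],[0,0,0],255],
  [[0,0,0],[0,0,0],255],
])

```text
t: 18.05
eef_pos: [548.9, 82.1, 205.3]
tcp_rot: [-3.14, -0.0, 1.586]
ft_force: [-0.3, 1.1, -0.3]
opening: 0.006
```

```bash
python3 -c "
from wb import *
c=snap('wrist','w12');hsv=cv2.cvtColor(c['im'],cv2.COLOR_BGR2HSV);H,S,V=[hsv[...,i] for i in range(3)]
P=cloud(c);m=np.zeros((420,560),bool);m[:230,170:430]=1;m&=(c['d']>0)
a=m&(H>8)&(H<28)&(S>130)
Q=P[a];print(np.percentile(Q,[2,50,98],axis=0).round(1)); print('latch plane',np.linalg.lstsq(np.c_[Q[:,:2]-Q[:,:2].mean(0),np.ones(len(Q))],Q[:,2],rcond=None)[0].round(3))
b=m&(H>70)&(H<105)&(S>60)&(P[...,2]>55)&(P[...,2]<66)&(P[...,0]>472)&(P[...,0]<588)&(P[...,1]>115)&(P[...,1]<208)
Q=P[b];print('lid plane',len(Q),np.linalg.lstsq(np.c_[Q[:,:2]-Q[:,:2].mean(0),np.ones(len(Q))],Q[:,2],rcond=None)[0].round(4))
comp(c,(V<60)&(P[...,2]>80),88,'bar',(200,60,380,220))
snap('top','t12')
"
```

```text
[[591.8 141.9  65.9]
 [607.8 163.5  67.5]
 [623.6 183.6  69. ]]
latch plane [ 0.0000e+00 -3.0000e-03  6.7456e+01]
lid plane 9599 [4.6000e-03 1.3000e-03 6.1348e+01]
bar 832 z med 88.8 [532.8 162. ] [12.1 58.1] 1.29 px 254 87 267 151
```

View pics/w12.png

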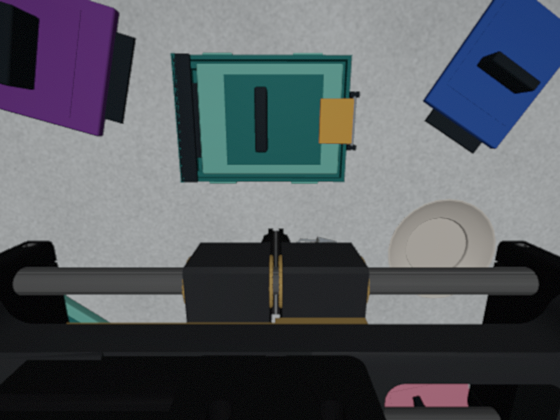

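View pics/t12.png

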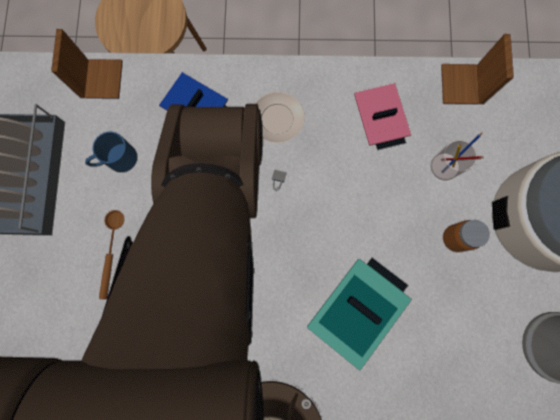

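The wrist view shows the latch flat across the lid (pixels 320–353, 98–143), its plane slope about 0. The lid slope is 0.005 and the bar is at the box's centre. The top view shows the bystanders where they began.

```bash
python3 -c "
from cell import env
print(env.job_done()); print(env.state()['t'])"
```

```text
the job is handed in; nothing more can be done
None
the job is handed in; nothing more can be done
```

The lunch box is closed, and I handed the job in at about 18 s of the 48 s allowed. I took the smaller mint lid by its bar and slid its tongue about 9 mm under the lip with the lid tilted 17°. I then rotated it flat until it met the ledge with about 9 N. After that I let go and folded the latch down with the closed fingers, which met about 7 N at the latch's closed height, and pulled the arm clear.

**Last checks:**
- **Lid:** it is flat to about 0.005 rad, with its top measured at 61.3 mm against the expected 60 mm. The bar is within about 1 mm of the box's centre.
- **Latch:** it lies flat, with a slope of about 0 and its top measured at 67.5 mm against the expected 66.5 mm. Both readings being about 1 mm high is within the camera calibration error.
- **Other things on the counter:** the saucer, clip, pen cup, mug, jar and spoon look unmoved in the last top view. I judged this by eye and did not measure it.
- **Camera disagreement:** the cameras differed by up to 3 mm on the box's position. I mostly used the wrist camera, and the lid seated cleanly.

No check failed.

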